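# Seat the four-arm rotor on the centrifuge drive and hold it down

### The arm

A 7-joint arm with a two-finger parallel gripper is mounted at the origin on the work surface. World frame = base frame: x ahead of the robot, y to its left, z up, the work surface at z = 0. Lengths are in m, angles in rad, forces in N, time in s.
With the tool pointing down it reaches from about 0.35 to 0.9 m from the base axis. Payload 8.1 kg.
Tool frame: the origin (TCP) lies at the centre of the arm's flange, where the gripper is bolted on; the fingertips stand 178 mm ahead of it and the grasp point (between the pads) lies 159 mm ahead of it; x points along the fingers, z is the direction in which the jaws open and shut, and the axes are right-handed (so a half turn about x gives the same grasp; the last joint's range is limited). The gripper opens to 92 mm and grips with 3 to 60 N. Pads are 19 mm wide; open, the fingers measure 130 mm over their backs; the gripper's body (75 mm by 190 mm) begins 47 mm behind the grasp point.
Start: joints at [-1.363, 0.434, 0.025, 1.573, -0.012, 1.134, -0.075], TCP at [0.191, 0.595, 0.405] pointing down, gripper open.
Joint ranges: [-2.62, 2.62], [-0.44, 2.09], [-1.27, 1.32], [0.08, 2.57], [-1.32, 4.46], [0.12, 2], [-2.74, 2.74]. Speed limits (rad/s): [2.22, 2.22, 3.01, 3.01, 3.14, 3.14, 3.14].

### API

Orientations are given as a rotation vector (axis times angle).
In Python, from cell import arm, get_image, search_frame, pinpoint gives the robot as it stands.
- The arm moves only by the tool arm_command, never from a script. Its argument "motion" is a list of rows, each a list of 7 numbers: the finger opening in mm, from 0 to 91.8, then the shift along the tool's x, y, z in mm, then the turn, a rotation vector about the tool's x, y, z in degrees. In form: [[fingers, x, y, z, ax, ay, az], ...]. A call has 1 to 5 rows; each row shifts and turns the commanded pose from where the row before left it, along the tool's axes as they then stand; what a row does not reach is not made up. A row lasts 1/8 s, in which the tool goes at most 62.5 mm and 10.7 degrees, less where a joint would pass 70% of its speed; a pose out of reach is approached as far as the arm can. A call with a gripper value outside its range is refused whole. The fingers move at their own pace and stop on an object; "newtons" is the grip in N (left out, the last holds). Time passes only in rows, so rows that do not move let the fingers close. It gives the time, the measured TCP pose, the force and the opening at its end, in the units of the state.
- arm.observe(): the state, without advancing time (a new reading comes with each control period).
- get_image(name): name is "scene" or "side" or "wrist"; returns a dict with "frame" (384x512x3 uint8, red, green, blue), "range_z" (384x512 float32, m along the optical axis (not along the pixel's ray), 0 where there is no reading), "K" (3x3 intrinsics, pixels), "origin" and "rotation" of the camera in the world; the wrist camera has in their place "tool_from_camera" (4x4, takes a point from camera to tool coordinates, whose origin is the TCP and whose axes are the tool frame's). Camera axes: x right, y down, z forward; pixel columns grow to the right and rows downward; lengths in m; the calibration is good to about 2 mm. A picture is of the moment at which its call begins: read the wrist's pose just before it.
- arm.sign_off(): hands the job in, once; it reports no verdict.
Trained networks look in the newest picture that a camera, given by its name, has taken for a name from the list of things; names that differ only in an ending like _2 or _b are one class to them, and where a whole thing is asked for, a point or a joint stands for the part that bears it (a point fixed in the world has none). Each returns a list of dicts, best first, with "p" (0 to 1); they miss things now and then, are a little off and sometimes report something else, mostly with a low value. They report only what shows in the picture. A call takes as long as a camera call. They do not tell look-alikes from the thing itself.
- search_frame(camera, target): "point" ([x, y, z] in m, in world coordinates, good to about 4 mm: the middle of the surface that is visible of it).
- pinpoint(camera, target): "point" ([x, y, z] in m, in world coordinates, good to about 4 mm: a listed point, or the origin of a listed thing).
The state is a dict: "clock": time; "joints": joint angles; "dq": joint speeds; "joint_efforts": joint torques, N m; "position": TCP position; "ee_rot": TCP orientation; "force": force on the tool from outside, world axes, zero at the start; "ft_torque": the same for the moment, N m; "width": opening from 0.0 (shut) to 1.0 (fully open).
Only numpy, scipy, OpenCV 4.12 (cv2) and the standard library are available. Lean on these libraries where they do the work, as an engineer would, in place of code of your own. Each camera call takes 0.05 s, during which the arm holds its last target. There are 200 camera calls.

### The job

Pick up the four-armed rotor, turn it until its cross slot meshes with the cross-shaped drive hub in the middle of the small centrifuge, and push it fully home so that the spring collar under it is pressed down and the rotor sits on its seat. Do not let go: finish while still holding the rotor by its handle and pressing it down, because the spring lifts it again otherwise. Leave the three-armed rotor and the sample vials where they stand.

Things in the scene. Friction and masses are not known exactly. Their poses are not given: they have to be found in the camera images.
- rotor: aluminium four-armed centrifuge rotor, 111 mm across, upright on the table, about 0.25 kg (varies by a quarter). Origin: centre of its underside; z up, x and y along the arms, which end in tube holders 21 mm wide, tops at 26 mm. Underside: a cross-shaped slot right under the arms, 10.4 mm wide, 20 mm deep, open at its ends
- rotor_grip (a point): middle of the rotor's handle, on the axis, 45 mm above its underside: a square grey plastic post 24 x 24 mm, its flats facing along the arms, from 24 to 66 mm above the underside; it is the only part higher than 26 mm
- rotor3: the other rotor, of the same metal, height and handle but with three arms at 120 degrees; origin at the centre of its underside; does not fit, to be left where it stands
- centrifuge: the small white bench centrifuge without its lid, fixed to the table: a round body 184 mm in diameter and 40 mm high, with a bowl rim 152 mm in diameter whose top is 54 mm above the table, and a low control panel on its front (-x) side. Origin: centre of its underside, on the drive axis
- hub: drive hub in the middle of the bowl: an upright steel cross, bars 36 mm long, 8 mm wide, 18 mm high (top 3 mm narrowed to 5 mm). Origin: on the axis at the seat, a steel disc 60 mm wide, face 46 mm above the table; z up, x, y along the bars. Angle varies; turns stiffly (0.5 N m). Rotor home: its origin at this origin, arms over the bars, any of four ways round
- collar (a joint): how far the brass spring collar round the hub is pressed down, m: 0 at rest, 0.008 when a rotor has pushed it flush with the seat. The spring begins to give at 6 N and needs 10.8 N at 8 mm, rotor's weight included; the rotor's weight alone does not press it
- collar_top (a point): centre of the collar's upper face, a disc 33 mm in diameter; at rest 8 mm above the seat, moves down as the collar is pressed
- vial0: a sample vial with a screw cap, upright, 25 mm in diameter and 48 mm tall, origin at the centre of its underside; to be left where it stands
- vial1: a sample vial with a screw cap, upright, 25 mm in diameter and 48 mm tall, origin at the centre of its underside; to be left where it stands
- vial2: a sample vial with a screw cap, upright, 25 mm in diameter and 48 mm tall, origin at the centre of its underside; to be left where it stands
Not all that is in view belongs to the job. Leave any purple look-alike of the rotor alone.

How it is judged:
On the way, in this order (a step that is already met when the one before it is completed fails the run):
1. the four-armed rotor is lifted clear of the table (height (world z) of rotor above 0.03 m), for 0.2 s.
2. its slot has meshed with the hub and the rotor has slid down over it (z of rotor in the frame of hub below 0.012 m and horizontal distance between rotor and hub below 0.003 m and angle between rotor's own z axis and vertical below 0.08 rad and (angle between the x axis of rotor and the x axis of hub, either way round below 0.2 rad or angle between the x axis of rotor and the y axis of hub, either way round below 0.2 rad)), for 0.1 s.
At the end, for the whole second after the job is handed in: four-armed rotor meshed on the hub (axis within 3 mm, tilt under 0.08 rad, arms within 0.2 rad of the bars), underside within 2 mm of the seat, collar down over 6.2 mm, at rest, still held: over 3 N from the fingers, grasp point within 20 mm of the axis and under 78 mm above the underside (z of rotor in the frame of hub below 0.002 m and horizontal distance between rotor and hub below 0.003 m and angle between rotor's own z axis and vertical below 0.08 rad and (angle between the x axis of rotor and the x axis of hub, either way round below 0.2 rad or angle between the x axis of rotor and the y axis of hub, either way round below 0.2 rad) and value of joint collar above 0.0062 m and contact force between the fingers and rotor above 3 N and z of the grasp point in the frame of rotor below 0.078 m and horizontal distance between the grasp point and rotor below 0.02 m and linear speed of rotor below 0.02 m/s); the arm keeps its last pose, push and grip.
It fails at once if the three-armed rotor or a vial is moved by more than 20 mm (distance of any of rotor3, vial0, vial1, vial2 from where it was at the start of the episode above 0.02 m).
It also fails if it takes over 35 s, if anything falls off the work surface, if the arm or the gripper's body presses on something with over 40 N, if the wrist force passes 120 N, or if a joint passes its speed limit or range.

## Working session

There is one attempt and no reset: what is moved stays moved. The work goes in short steps, Python scripts to look and compute and a tool call to move; the robot and the scene stay as the last step left them, time stands still between calls to the robot, and variables do not carry over. Pictures are saved under pics/ and viewed, about 8 in all and at most 12, crops included, and the job is handed in when it is done.

Besides the shell and the picture viewer there is one more tool, called after ">>>" as name(argument=value, ...) on one line, values as JSON. arm_command: Moves the arm, as the interface text tells. Its arguments: {"type":"object","properties":{"motion":{"type":"array"},"newtons":{"type":"number"}},"required":["motion"]}

```bash
mkdir -p pics && ls
python3 - <<'E'
from cell import arm,get_image,search_frame,pinpoint
import cv2,numpy as np
s=arm.observe();print(s)
fs=[]
for c in("scene","side"):
    im=get_image(c);fs.append(im["frame"]);np.savez(f"pics/{c}0.npz",**im)
    for t in("rotor","rotor_grip","rotor3","hub","centrifuge","collar_top","vial0"):
        print(c,t,[(np.round(d["point"],3).tolist(),round(d["p"],2)) for d in pinpoint(c,t)[:4]])
    cv2.imwrite(f"pics/{c}0.png",cv2.cvtColor(im["frame"],cv2.COLOR_RGB2BGR))
E
```

```text
pics
{'clock': 0.0, 'joints': array([-1.36258753,  0.43521331,  0.02495058,  1.57408274, -0.01158383,
        1.1340187 , -0.07511344]), 'dq': array([ 4.33868215e-04,  2.30157522e-03, -8.97259965e-05, -5.38241296e-04,
       -1.00269102e-03,  1.13553787e-03, -2.30530091e-04]), 'joint_efforts': array([-9.75532712e-04, -6.67847729e+01,  9.84297283e-01, -3.14459002e+01,
       -6.05623866e-02,  4.30508377e-02,  1.81289406e-04]), 'position': array([0.191094  , 0.59482511, 0.40395607]), 'ee_rot': array([-0.97825373,  1.34158855,  0.97652023]), 'force': array([-0.15639617,  0.7271793 , -0.09776203]), 'ft_torque': array([-0.00418072,  0.02195399, -0.04945177]), 'width': 1.0017428640151127}
scene rotor [([0.53, 0.065, 0.001], 0.86), ([0.337, -0.108, 0.001], 0.61), ([0.489, 0.302, -0.003], 0.59), ([0.528, 0.058, 0.046], 0.53)]
scene rotor_grip [([0.338, -0.107, 0.04], 0.93), ([0.528, 0.061, 0.047], 0.89)]
scene rotor3 [([0.53, 0.065, 0.001], 0.86), ([0.337, -0.108, 0.001], 0.61), ([0.489, 0.302, -0.003], 0.59), ([0.528, 0.058, 0.046], 0.53)]
scene hub [([0.569, -0.194, 0.049], 0.69)]
scene centrifuge [([0.576, -0.198, 0.004], 0.55)]
scene collar_top [([0.567, -0.193, 0.054], 0.48)]
scene vial0 [([0.472, 0.189, 0.002], 0.8), ([0.564, 0.193, -0.002], 0.7), ([0.665, 0.085, -0.004], 0.57)]
side rotor [([0.482, 0.303, -0.0], 0.9), ([0.343, -0.109, 0.005], 0.79), ([0.526, 0.062, 0.004], 0.69)]
side rotor_grip [([0.338, -0.11, 0.047], 0.64), ([0.523, 0.063, 0.046], 0.61)]
side rotor3 [([0.482, 0.303, -0.0], 0.9), ([0.343, -0.109, 0.005], 0.79), ([0.526, 0.062, 0.004], 0.69)]
side hub [([0.561, 0.194, 0.003], 0.74), ([0.566, -0.194, 0.047], 0.65)]
side centrifuge [([0.572, -0.191, 0.003], 0.94)]
side collar_top [([0.572, -0.194, 0.057], 0.47)]
side vial0 [([0.561, 0.193, 0.003], 0.89), ([0.672, 0.08, 0.005], 0.75), ([0.471, 0.192, 0.001], 0.64)]
```

View pics/scene0.png

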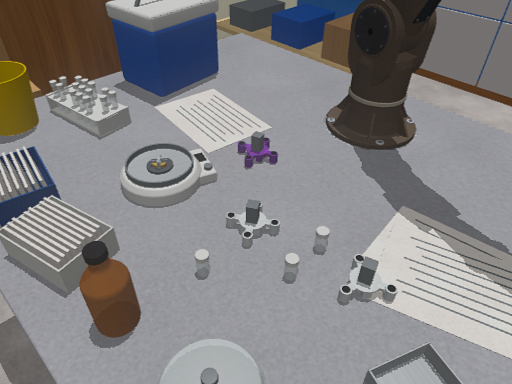

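```bash
cat > h.py <<'E'
import numpy as np,cv2
from scipy.spatial.transform import Rotation as R
def proj(im,p):
    c=im["rotation"].T@(np.asarray(p)-im["origin"]);u=im["K"]@c;return u[:2]/u[2]
def cloud(im,T=None):
    z=im["range_z"];h,w=z.shape;v,u=np.mgrid[:h,:w];K=im["K"]
    c=np.stack([(u-K[0,2])/K[0,0]*z,(v-K[1,2])/K[1,1]*z,z],-1)
    if T is None: return c@im["rotation"].T+im["origin"]
    return c@T[:3,:3].T+T[:3,3]
E
python3 - <<'E'
from h import *
a=np.load("pics/scene0.npz")
for n,p in dict(A=(.528,.063,.0),B=(.338,-.108,0),C=(.486,.302,0),hub=(.568,-.194,.05)).items(): print(n,proj(a,p))
s=[]
for p in ((.528,.063,.03),(.338,-.108,.03),(.486,.302,.03),(.568,-.194,.05)):
    u,v=proj(a,p).astype(int);u=np.clip(u,50,461);v=np.clip(v,50,333)
    s.append(cv2.resize(a["frame"][v-50:v+50,u-50:u+50],(300,300),interpolation=cv2.INTER_CUBIC))
cv2.imwrite("pics/crops.png",cv2.cvtColor(np.vstack([np.hstack(s[:2]),np.hstack(s[2:])]),cv2.COLOR_RGB2BGR))
E
```

```text
Traceback (most recent call last):
  File "h.py", line 4, in proj
    c=im["rotation"].T@(np.asarray(p)-im["origin"]);u=im["K"]@c;return u[:2]/u[2]
                                                      ~~~~~~~^~
ValueError: matmul: Input operand 1 does not have enough dimensions (has 0, gufunc core with signature (n?,k),(k,m?)->(n?,m?) requires 1)
```

The scene view shows silver rotors at pixels (252,218) and (368,280), a purple one at (258,150) and the centrifuge at (162,170). The purple one is a look-alike, so I'll leave it. I need crops to count the arms on the two silver ones.

Run:
```python
from h import *
a=np.load("pics/scene0.npz",allow_pickle=True)
print(a["K"],a["rotation"],a["origin"],a["range_z"].shape)
b=np.load("pics/side0.npz",allow_pickle=True)["frame"]
f=a["frame"]
s=[cv2.resize(f[v-35:v+35,u-35:u+35],(300,300),interpolation=cv2.INTER_CUBIC) for u,v in((252,220),(368,280),(258,150),(162,168))]
cv2.imwrite("pics/crops.png",cv2.cvtColor(np.vstack([np.hstack(s[:2]),np.hstack(s[2:])]),cv2.COLOR_RGB2BGR))
```

```text
[[401.94052162   0.         254.2029598 ]
 [  0.         401.94052162 192.40899578]
 [  0.           0.           1.        ]] [-0.97563327 -2.39483909  1.09869893] [0.9358683  0.47369096 0.58886056] (384, 512)
```

View pics/crops.png

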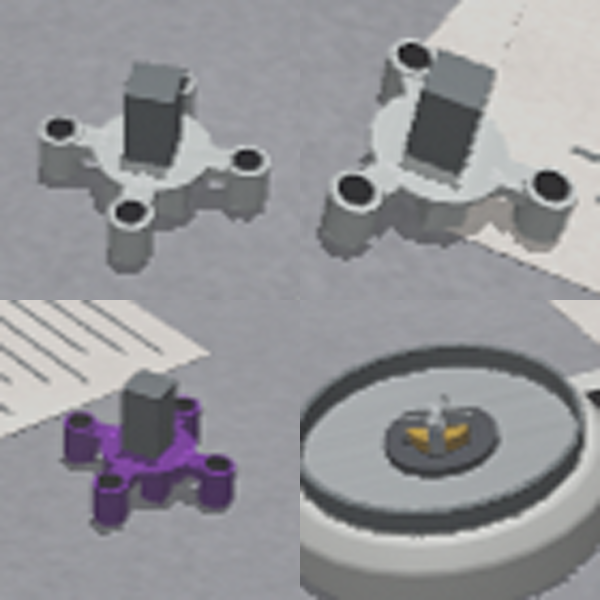

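The upper-left crop, silver at (252,218), has four arms: three are visible at about 90° spacing and the fourth is behind the post. That matches the description, so it is the target. The one at (368,280) has three arms at 120°, and (258,150) is purple.

```bash
cat >> h.py <<'E'
def go(s,p,yaw=None):
    """shift in tool axes (mm) to TCP p; turn (deg) to tool-down with jaw axis at yaw (mod 180)"""
    Rt=R.from_rotvec(s["ee_rot"]);M=Rt.as_matrix()
    print("pos",np.round(s["position"],4),"F",np.round(s["force"],1),"w",round(s["width"],3),"t",s["clock"])
    print("x axis",np.round(M[:,0],4),"jaw yaw",np.degrees(np.arctan2(M[1,2],M[0,2])).round(2))
    print("shift mm",np.round(M.T@(np.asarray(p)-s["position"])*1000,1))
    if yaw is not None:
        for y in (yaw,yaw+180,yaw+90,yaw-90):
            z=np.array([np.cos(np.radians(y)),np.sin(np.radians(y)),0]);x=np.array([0,0,-1.])
            D=np.stack([x,np.cross(z,x),z],1)
            print(round(y,1),"turn deg",np.round(np.degrees(R.from_matrix(M.T@D).as_rotvec()),2))
E
python3 - <<'E'
from h import *
from cell import arm,get_image
s=arm.observe();go(s,(.5,.1,.36),0)
print(get_image("wrist")["tool_from_camera"])
E
```

```text
pos [0.1911 0.5951 0.4048] F [ 0.6 -1.   0.1] w 0.999 t 0.8
x axis [-0.  0. -1.] jaw yaw 72.19
shift mm [  44.7 -445.5 -376.9]
0 turn deg [72.19  0.   -0.  ]
180 turn deg [-107.81    0.      0.  ]
90 turn deg [-17.81   0.    -0.  ]
-90 turn deg [162.19  -0.    -0.  ]
[[ 8.69320588e-04 -3.02903700e-01  9.53020772e-01  2.18065383e-02]
 [-2.69252333e-04 -9.53021169e-01 -3.02903581e-01  8.22703321e-02]
 [ 9.99999586e-01  6.71725210e-06 -9.10038451e-04  2.72387927e-04]
 [ 0.00000000e+00  0.00000000e+00  0.00000000e+00  1.00000000e+00]]
```

>>> arm_command(motion=[[91,3,-30,-25,0,0,0],[91,3,-30,-25,0,0,0],[91,3,-30,-25,0,0,0],[91,3,-30,-25,0,0,0],[91,3,-30,-25,0,0,0]])

```text
clock: 1.48
position: [0.2964, 0.429, 0.3898]
ee_rot: [-0.977, 1.34, 0.977]
force: [1.1, -0.3, 0.7]
width: 0.992
```

>>> arm_command(motion=[[91,3,-30,-25,0,0,0],[91,3,-30,-25,0,0,0],[91,3,-30,-25,0,0,0],[91,3,-30,-25,0,0,0],[91,3,-30,-25,0,0,0]])

```text
clock: 2.1
position: [0.4009, 0.2641, 0.3749]
ee_rot: [-0.977, 1.34, 0.977]
force: [0.1, -0.4, -0.7]
width: 0.988
```

>>> arm_command(motion=[[91,3,-30,-25,0,0,0],[91,3,-30,-25,0,0,0],[91,3,-30,-25,0,0,0],[91,3,-30,-25,0,0,0],[91,3,-30,-25,0,0,0]])

```text
clock: 2.72
position: [0.5055, 0.0993, 0.3599]
ee_rot: [-0.977, 1.34, 0.977]
force: [-0.5, 0.1, 0.5]
width: 0.992
```

```bash
cat >> h.py <<'E'
def wrist():
    from cell import arm,get_image
    s=arm.observe();im=get_image("wrist")
    W=np.eye(4);W[:3,:3]=R.from_rotvec(s["ee_rot"]).as_matrix();W[:3,3]=s["position"]
    T=W@im["tool_from_camera"]
    return s,im,T,cloud(im,T)
def save(im,n): cv2.imwrite(f"pics/{n}.png",cv2.cvtColor(im["frame"],cv2.COLOR_RGB2BGR))
E
python3 - <<'E'
from h import *
s,im,T,P=wrist();save(im,"w1");go(s,(.528,.063,.36))
np.savez("pics/w1.npz",P=P,f=im["frame"])
c=np.array([.528,.063])
v=im["range_z"]>0
q=P[v];d=q[:,:2]-c
m=(q[:,2]>.055)&(q[:,2]<.08)&(np.hypot(*d.T)<.04)
r=cv2.minAreaRect((q[m][:,:2]*1000).astype(np.float32));print("handle",m.sum(),r,np.median(q[m][:,2]))
for _ in range(3):
    m=(q[:,2]>.018)&(q[:,2]<.032)&(np.hypot(*(q[:,:2]-c).T)<.062)&(np.hypot(*(q[:,:2]-c).T)>.036)
    e=q[m][:,:2]-c;k=np.mean(np.exp(4j*np.arctan2(e[:,1],e[:,0])))
    print(m.sum(),"arm angle",np.degrees(np.angle(k))/4,abs(k));
E
```

```text
pos [0.5055 0.0993 0.3599] F [-0.5  0.1  0.5] w 0.992 t 2.725
x axis [ 6.e-04  3.e-04 -1.e+00] jaw yaw 72.2
shift mm [ -0.1 -32.5 -27.7]
handle 690 ((525.4031372070312, 62.090843200683594), (24.03494644165039, 24.27044677734375), 33.402320861816406) 0.06389353269069356
1197 arm angle 32.789280074087316 0.862787363931851
1197 arm angle 32.789280074087316 0.862787363931851
1197 arm angle 32.789280074087316 0.862787363931851
```

View pics/w1.png

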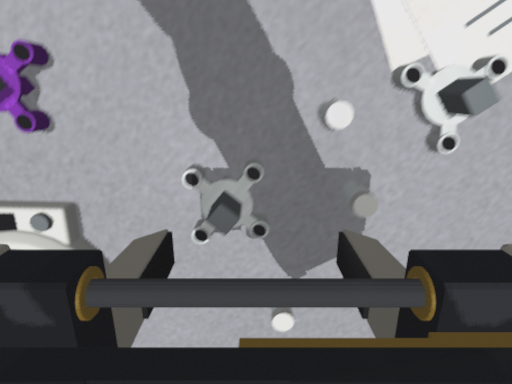

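The wrist view shows the four-armed rotor at (225,205) with its handle at (224,212). The vials at (340,115), (365,203) and (283,321) are clear of it. The handle centre is (0.5254, 0.0621) and the arms lie at about 33°.

>>> arm_command(motion=[[91,10,-16.5,-13.5,0,0,0],[91,10,-16.5,-13.5,0,0,0],[91,10,0,0,9.8,0,0],[91,10,0,0,9.8,0,0],[91,10,0,0,9.8,0,0]])

```text
clock: 3.4
position: [0.528, 0.0647, 0.3095]
ee_rot: [-0.579, 1.492, 0.58]
force: [0.2, -0.7, -0.5]
width: 0.994
```

>>> arm_command(motion=[[91,15,0,0,9.8,0,0]])

```text
clock: 3.52
position: [0.5282, 0.0648, 0.2948]
ee_rot: [-0.447, 1.523, 0.447]
force: [0.4, 0.5, 0.7]
width: 0.989
```

Run:
```python
from h import *
s,im,T,P=wrist();save(im,"w2")
c=np.array([.5254,.0621]);q=P[im["range_z"]>0]
r_=np.hypot(*(q[:,:2]-c).T)
m=(q[:,2]>.060)&(q[:,2]<.08)&(r_<.03)
r=cv2.minAreaRect((q[m][:,:2]*1000).astype(np.float32));print("handle",m.sum(),r,np.median(q[m][:,2]))
go(s,(r[0][0]/1000,r[0][1]/1000,.211),r[2])
```

```text
handle 1117 ((525.4934692382812, 62.259403228759766), (23.864826202392578, 24.647083282470703), 33.11697006225586) 0.0640230807518942
pos [0.5282 0.0648 0.2948] F [0.4 0.5 0.7] w 0.989 t 3.525
x axis [ 1.e-03  4.e-04 -1.e+00] jaw yaw 32.67
shift mm [83.8 -0.6 -3.7]
33.1 turn deg [-0.44  0.06  0.01]
213.1 turn deg [ 1.7956e+02  2.0000e-02 -1.0000e-01]
123.1 turn deg [-9.044e+01  4.000e-02  6.000e-02]
-56.9 turn deg [ 8.956e+01  6.000e-02 -4.000e-02]
```

View pics/w2.png

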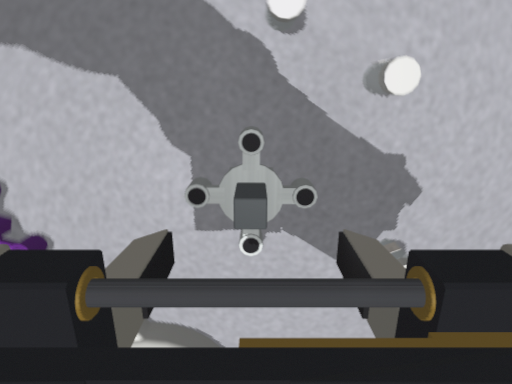

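The rotor at (250,195) is square to the jaws, so I can descend and grip.

>>> arm_command(motion=[[91,20,-0.6,-3.7,0,0,0],[91,30,0,0,0,0,0],[91,24,0,0,0,0,0],[91,10,0,0,-0.4,0,0],[91,0,0,0,0,0,0]], newtons=50)

```text
clock: 4.2
position: [0.5253, 0.0621, 0.2107]
ee_rot: [-0.457, 1.523, 0.458]
force: [0.5, -0.5, 0.5]
width: 0.995
```

>>> arm_command(motion=[[10,0,0,0,0,0,0],[10,0,0,0,0,0,0],[10,0,0,0,0,0,0],[10,0,0,0,0,0,0],[10,0,0,0,0,0,0]], newtons=50)

```text
clock: 4.82
position: [0.5253, 0.0621, 0.2108]
ee_rot: [-0.457, 1.522, 0.457]
force: [0.3, 0.1, 0.6]
width: 0.496
```

>>> arm_command(motion=[[10,0,0,0,0,0,0],[10,0,0,0,0,0,0],[10,0,0,0,0,0,0],[10,0,0,0,0,0,0],[10,0,0,0,0,0,0]], newtons=50)

```text
clock: 5.45
position: [0.5253, 0.0621, 0.2107]
ee_rot: [-0.457, 1.522, 0.456]
force: [0.9, -0.2, -1.4]
width: 0.259
```

>>> arm_command(motion=[[10,-20,0,0,0,0,0],[10,-40,0,0,0,0,0],[10,-50,0,0,0,0,0],[10,-50,0,0,0,0,0]])

```text
clock: 5.95
position: [0.5247, 0.0619, 0.3719]
ee_rot: [-0.456, 1.524, 0.456]
force: [0.5, 1.1, -3.9]
width: 0.262
```

Run:
```python
from h import *
from cell import arm
go(arm.observe(),(.568,-.194,.36),0)
```

```text
pos [0.5247 0.0619 0.3719] F [ 0.5  1.1 -3.9] w 0.262 t 5.95
x axis [-1.3e-03 -5.0e-04 -1.0e+00] jaw yaw 33.38
shift mm [  11.9 -237.5 -104.6]
0 turn deg [33.38 -0.08  0.  ]
180 turn deg [-1.4662e+02 -1.0000e-02 -1.0000e-01]
90 turn deg [-5.662e+01 -6.000e-02 -5.000e-02]
-90 turn deg [ 1.2338e+02 -6.0000e-02  7.0000e-02]
```

>>> arm_command(motion=[[10,0,-16,-21,0,0,0],[10,0,-16,-21,0,0,0],[10,0,-16,-21,0,0,0],[10,0,-16,-21,0,0,0],[10,0,-16,-21,0,0,0]])

```text
clock: 6.58
position: [0.4809, -0.0633, 0.3705]
ee_rot: [-0.456, 1.523, 0.457]
force: [1.6, 0.4, -3.7]
width: 0.256
```

Run:
```python
from h import *
from cell import pinpoint
s,im,T,P=wrist();save(im,"w3");np.savez("pics/w3.npz",P=P,f=im["frame"],T=T,K=im["K"],z=im["range_z"])
go(s,(.568,-.194,.36))
for t in("hub","collar_top","rotor"):print(t,[(np.round(d["point"],4).tolist(),round(d["p"],2)) for d in pinpoint("wrist",t)[:3]])
c=np.array([.569,-.194]);q=P[im["range_z"]>0];d=np.hypot(*(q[:,:2]-c).T)
for lo,hi in((.044,.048),(.052,.056),(.059,.066)):
    m=(d<.035)&(q[:,2]>lo)&(q[:,2]<hi);print(lo,m.sum(),cv2.minAreaRect((q[m][:,:2]*1000).astype(np.float32)) if m.sum()>5 else 0,q[m].mean(0))
u=np.linalg.inv(T)@np.r_[c,.06,1];px=(im["K"]@u[:3]);px=(px/px[2])[:2].astype(int);print(px)
x,y=px;x0,y0=max(x-55,0),max(y-40,0)
cv2.imwrite("pics/w3c.png",cv2.cvtColor(cv2.resize(im["frame"][y0:y+40,x0:x+55],None,fx=7,fy=7,interpolation=cv2.INTER_CUBIC),cv2.COLOR_RGB2BGR));print(x0,y0)
```

```text
pos [ 0.4809 -0.0633  0.3705] F [ 1.6  0.4 -3.7] w 0.256 t 6.575
x axis [-9.e-04  1.e-04 -1.e+00] jaw yaw 33.38
shift mm [  10.4 -157.1    0.9]
hub [([0.5711, -0.1918, 0.0457], 0.48)]
collar_top [([0.5723, -0.1933, 0.0545], 0.54)]
rotor [([0.3404, -0.1096, -0.0003], 0.91), ([0.481, -0.0623, 0.1596], 0.69)]
0.044 230 ((574.57275390625, -203.45416259765625), (57.33563232421875, 34.190025329589844), 34.296783447265625) [ 0.57445955 -0.20255946  0.04458588]
0.052 36 ((574.6513671875, -197.90696716308594), (35.52131652832031, 22.824003219604492), 51.99085235595703) [ 0.5742314  -0.19731896  0.05363182]
0.059 209 ((573.9188842773438, -197.68882751464844), (35.66777038574219, 20.462223052978516), 49.461360931396484) [ 0.57073027 -0.19596106  0.06160224]
[256 320]
201 280
```

View pics/w3.png

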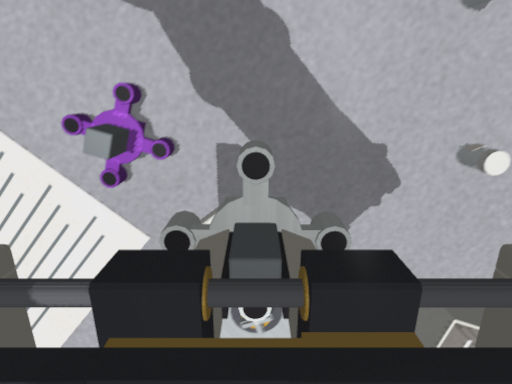

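View pics/w3c.png

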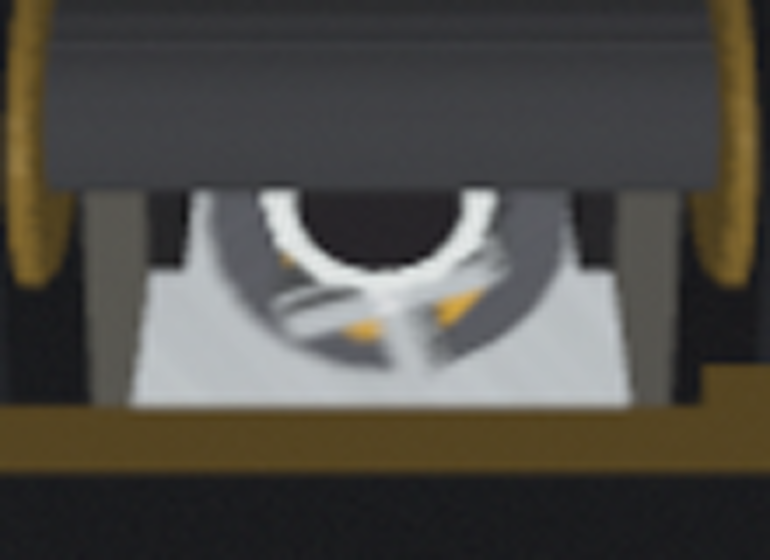

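The hub is partly hidden by the gripper at about (256,320), because image-down is tool −y. I'll move past the hub so that it shows in the open upper part of the view.

>>> arm_command(motion=[[10,0,-50,0,0,0,0],[10,0,-50,0,0,0,0],[10,0,-50,0,0,0,0],[10,0,-50,0,0,0,0],[10,0,-50,0,0,0,0]])

```text
clock: 7.4
position: [0.6208, -0.2711, 0.37]
ee_rot: [-0.457, 1.522, 0.459]
force: [0.8, 0.6, -2.5]
width: 0.261
```

Run:
```python
from h import *
from cell import pinpoint
s,im,T,P=wrist();save(im,"w4");np.savez("pics/w4.npz",P=P,f=im["frame"],T=T,K=im["K"],z=im["range_z"])
go(s,(.571,-.193,.36))
for t in("hub","collar_top","centrifuge","rotor"):print(t,[(np.round(d["point"],4).tolist(),round(d["p"],2)) for d in pinpoint("wrist",t)[:3]])
q=P[im["range_z"]>0]
c=np.array([.571,-.193])
for lo,hi in((.042,.049),(.0505,.0565),(.059,.066),(.05,.058)):
    d=np.hypot(*(q[:,:2]-c).T)
    m=(d<(.1 if lo==.05 else .035))&(d>(.06 if lo==.05 else 0))&(q[:,2]>lo)&(q[:,2]<hi);print(lo,m.sum(),cv2.minAreaRect((q[m][:,:2]*1000).astype(np.float32)),cv2.minEnclosingCircle((q[m][:,:2]*1000).astype(np.float32)),q[m].mean(0))
# fit cross on high points
from scipy.optimize import minimize
m=(np.hypot(*(q[:,:2]-c).T)<.03)&(q[:,2]>.060)&(q[:,2]<.068);e=q[m][:,:2]*1000
def f(x):
    a=np.radians(x[2]);r=(e-x[:2])@np.array([[np.cos(a),-np.sin(a)],[np.sin(a),np.cos(a)]])
    r=np.abs(r);o=lambda u,v:np.hypot(np.maximum(u-18,0),np.maximum(v-2.5,0))+.02*v
    return np.minimum(o(r[:,0],r[:,1]),o(r[:,1],r[:,0])).mean()
print(len(e),min(((g.fun,g.x) for g in(minimize(f,[571,-193,a],method="Nelder-Mead") for a in range(0,90,15))),key=lambda t:t[0]))
u=np.linalg.inv(T)@np.r_[c,.06,1];px=(im["K"]@u[:3]);x,y=(px/px[2])[:2].astype(int);print(x,y)
x0,y0=max(x-50,0),max(y-40,0)
cv2.imwrite("pics/w4c.png",cv2.cvtColor(cv2.resize(im["frame"][y0:y+40,x0:x+50],None,fx=7,fy=7,interpolation=cv2.INTER_CUBIC),cv2.COLOR_RGB2BGR));print(x0,y0)
```

```text
pos [ 0.6208 -0.2711  0.37  ] F [ 0.8  0.6 -2.5] w 0.261 t 7.4
x axis [-4.0e-04  1.2e-03 -1.0e+00] jaw yaw 33.51
shift mm [10.1 92.6  1.6]
hub [([0.5727, -0.1935, 0.0451], 0.74)]
collar_top [([0.57, -0.1907, 0.0561], 0.84)]
centrifuge [([0.5672, -0.194, 0.0004], 0.96), ([0.6191, -0.2721, 0.2048], 0.48)]
rotor [([0.6225, -0.2708, 0.1626], 0.73)]
0.042 2333 ((568.9949951171875, -193.94577026367188), (58.657283782958984, 59.00431442260742), 81.61463165283203) ((568.9793090820312, -193.85638427734375), 29.844274520874023) [ 0.56864653 -0.19326578  0.04414495]
0.0505 489 ((568.93798828125, -193.92181396484375), (31.698810577392578, 30.625913619995117), 38.43483352661133) ((568.3380737304688, -194.60385131835938), 16.892589569091797) [ 0.56887292 -0.19373694  0.05221896]
0.059 619 ((568.9149169921875, -194.0535888671875), (29.801034927368164, 31.04362678527832), 5.240779876708984) ((568.9354248046875, -194.00189208984375), 18.142391204833984) [ 0.56893369 -0.19383336  0.06141832]
0.05 1881 ((572.0655517578125, -198.6283721923828), (151.24581909179688, 134.3505859375), 33.293975830078125) ((569.2482299804688, -193.81973266601562), 75.95755004882812) [ 0.57001762 -0.19725251  0.05192968]
486 (np.float64(0.08365074575961502), array([ 569.00625198, -193.845232  ,   52.13730965]))
256 78
206 38
```

View pics/w4.png

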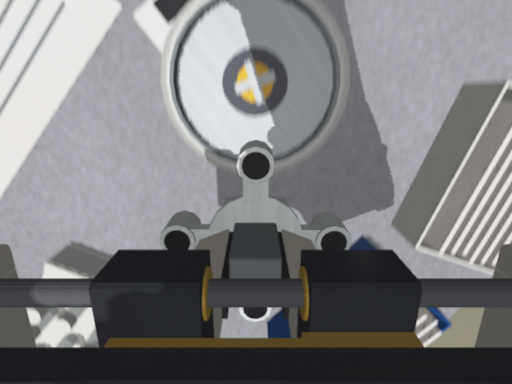

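The wrist view shows the hub clearly at (256,80). The cross fit gives centre (0.5690, −0.1939) and angle 52.1°. Seat disc, collar and hub circle fits agree within 1 mm. I'll go above it and turn −18.6°.

>>> arm_command(motion=[[10,0,31,0,0,0,0],[10,0,31,0,0,0,0],[10,20,31,-0.6,0,0,0],[10,25,0,0,-9.3,0,0],[10,20,0,0,-9.3,0,0]], newtons=60)

```text
clock: 8.28
position: [0.5672, -0.1911, 0.3052]
ee_rot: [-0.714, 1.449, 0.716]
force: [0.0, 0.5, -2.3]
width: 0.258
```

>>> arm_command(motion=[[10,0,0,0,0,0,0]])

```text
clock: 8.4
position: [0.5669, -0.1921, 0.3047]
ee_rot: [-0.707, 1.453, 0.711]
force: [-0.2, 0.5, -2.3]
width: 0.256
```

Run:
```python
from h import *
s,im,T,P=wrist();save(im,"w5")
go(s,(.569,-.1939,.2568),52.1)
q=P[im["range_z"]>0];b=s["position"][2]-.2108
c=s["position"][:2];d=np.hypot(*(q[:,:2]-c).T)
m=(q[:,2]>b+.019)&(q[:,2]<b+.030)&(d<.062)&(d>.036);e=q[m][:,:2]-c
a=np.degrees(np.arctan2(e[:,1],e[:,0]))
k=np.round((a-52.1)/90)
for j in np.unique(k):
    g=e[k==j];print(j,len(g),(cv2.minEnclosingCircle((g*1000).astype(np.float32))),np.median(a[k==j]))
```

```text
pos [ 0.5669 -0.1921  0.3047] F [-0.2  0.5 -2.3] w 0.256 t 8.4
x axis [-0.0026  0.002  -1.    ] jaw yaw 52.05
shift mm [47.9 -3.  -0.1]
52.1 turn deg [-0.05 -0.   -0.19]
232.1 turn deg [179.95  -0.29   0.  ]
142.1 turn deg [-90.05   0.14  -0.15]
-37.9 turn deg [89.95 -0.15 -0.14]
-2.0 809 ((-29.46384048461914, -33.98044204711914), 11.154650688171387) -133.1991362428544
-1.0 371 ((35.39844512939453, -27.795455932617188), 10.230559349060059) -38.47125151061512
0.0 777 ((26.04146385192871, 36.44109344482422), 10.869804382324219) 56.98312739181335
1.0 1188 ((-35.12942123413086, 27.809032440185547), 11.263045310974121) 141.84230149239383
```

View pics/w5.png

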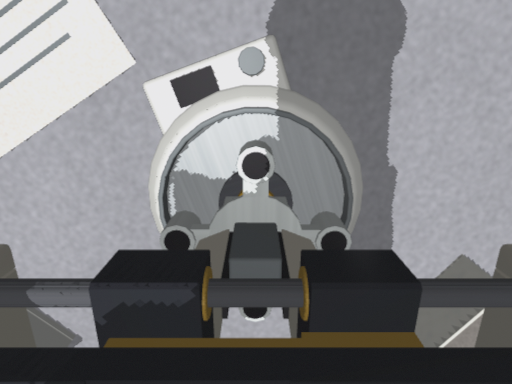

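The rotor sits centred and square in the jaws, with its arm towards the camera at (256,165). I'll correct the 3 mm offset and the tilt, then descend to just above the hub.

>>> arm_command(motion=[[10,10,-2.8,0,0,0,-0.19],[10,12,0,0,0,0,0],[10,0,0,0,0,0,0]])

```text
clock: 8.82
position: [0.5694, -0.1954, 0.2826]
ee_rot: [-0.709, 1.453, 0.706]
force: [-0.6, -0.5, -2.1]
width: 0.257
```

Run:
```python
from h import *
from cell import arm
go(arm.observe(),(.569,-.1939,.2568),52.1)
```

```text
pos [ 0.5694 -0.1954  0.2826] F [-0.6 -0.5 -2.1] w 0.257 t 8.825
x axis [ 6.0e-04 -1.6e-03 -1.0e+00] jaw yaw 51.94
shift mm [25.8  1.3  1. ]
52.1 turn deg [-0.16 -0.05  0.08]
232.1 turn deg [1.7984e+02 1.3000e-01 8.0000e-02]
142.1 turn deg [-9.016e+01 -1.000e-01  2.000e-02]
-37.9 turn deg [8.984e+01 2.000e-02 1.000e-01]
```

>>> arm_command(motion=[[10,0,1.2,0.9,-0.1,0,0.08],[10,3,0,0,0,0,0],[10,3,0,0,0,0,0]])

```text
clock: 9.2
position: [0.5694, -0.1942, 0.2777]
ee_rot: [-0.711, 1.451, 0.708]
force: [0.4, -0.6, -2.3]
width: 0.259
```

Run:
```python
from h import *
from cell import arm
go(arm.observe(),(.569,-.1939,.2568),52.1)
```

```text
pos [ 0.5694 -0.1942  0.2777] F [ 0.4 -0.6 -2.3] w 0.259 t 9.2
x axis [ 0.0019 -0.0011 -1.    ] jaw yaw 52.09
shift mm [20.9  0.6 -0. ]
52.1 turn deg [-0.01  0.01  0.13]
232.1 turn deg [ 1.7999e+02  2.0000e-01 -2.0000e-02]
142.1 turn deg [-9.001e+01 -9.000e-02  1.100e-01]
-37.9 turn deg [89.99  0.11  0.09]
```

>>> arm_command(motion=[[10,1,0.5,0,0,0,0.1],[10,2,0,0,0,0,0],[10,2,0,0,0,0,0],[10,2,0,0,0,0,0],[10,2,0,0,0,0,0]])

```text
clock: 9.82
position: [0.569, -0.1939, 0.2686]
ee_rot: [-0.71, 1.452, 0.709]
force: [0.5, -0.0, -2.3]
width: 0.255
```

Run:
```python
from h import *
from cell import arm
s=arm.observe();go(s,(.569,-.1939,.2568),52.1);print(s["ft_torque"])
```

```text
pos [ 0.569  -0.1939  0.2686] F [ 0.5 -0.  -2.3] w 0.255 t 9.825
x axis [ 2.e-04 -1.e-04 -1.e+00] jaw yaw 52.09
shift mm [11.8  0.   0. ]
52.1 turn deg [-0.01 -0.    0.01]
232.1 turn deg [1.7999e+02 2.0000e-02 0.0000e+00]
142.1 turn deg [-9.001e+01 -1.000e-02  1.000e-02]
-37.9 turn deg [8.999e+01 1.000e-02 1.000e-02]
[-0.05333777 -0.00547014 -0.00590966]
```

The underside is 6 mm below the hub top with no contact force, so it is meshing. Pressing on.

>>> arm_command(motion=[[10,2,0,0,0,0,0],[10,2,0,0,0,0,0],[10,2,0,0,0,0,0],[10,2,0,0,0,0,0],[10,2,0,0,0,0,0]])

```text
clock: 10.45
position: [0.569, -0.194, 0.259]
ee_rot: [-0.71, 1.451, 0.709]
force: [-2.9, 1.3, 6.5]
width: 0.259
```

>>> arm_command(motion=[[10,1.5,0,0,0,0,0],[10,1,0,0,0,0,0],[10,0,0,0,0,0,0]])

```text
clock: 10.82
position: [0.569, -0.194, 0.2567]
ee_rot: [-0.71, 1.451, 0.709]
force: [-3.2, 1.0, 6.8]
width: 0.261
```

>>> arm_command(motion=[[10,1,0,0,0,0,0],[10,0.5,0,0,0,0,0],[10,0,0,0,0,0,0]])

```text
clock: 11.2
position: [0.5689, -0.1941, 0.2566]
ee_rot: [-0.709, 1.45, 0.709]
force: [-7.9, 3.4, 22.7]
width: 0.256
```

>>> arm_command(motion=[[10,0.5,0,0,0,0,0],[10,0,0,0,0,0,0]])

```text
clock: 11.45
position: [0.5689, -0.1941, 0.2566]
ee_rot: [-0.709, 1.45, 0.709]
force: [-9.7, 5.6, 28.3]
width: 0.258
```

It has reached a hard stop at TCP z = 0.2566, against 0.2568 predicted for home. One last check before handing in.

Run:
```python
from h import *
from cell import arm,pinpoint
s,im,T,P=wrist();save(im,"w6");go(s,(.569,-.1939,.2568),52.1)
c=s["position"][:2];q=P[im["range_z"]>0];d=np.hypot(*(q[:,:2]-c).T)
m=(q[:,2]>.06)&(q[:,2]<.08)&(d>.045)&(d<.062);e=q[m];print("holder tops z",np.percentile(e[:,2],[50,90,98]),"(expect ~.072, -2mm cam bias)")
from cell import get_image
get_image("side");print([(np.round(x["point"],3).tolist(),round(x["p"],2)) for x in pinpoint("side","rotor")])
```

```text
pos [ 0.5689 -0.1941  0.2566] F [-9.7  5.6 28.3] w 0.258 t 11.45
x axis [ 1.5e-03  7.0e-04 -1.0e+00] jaw yaw 52.08
shift mm [-0.2  0.1  0.2]
52.1 turn deg [-0.02  0.08  0.05]
232.1 turn deg [ 1.7998e+02  7.0000e-02 -1.3000e-01]
142.1 turn deg [-9.002e+01  3.000e-02  1.000e-01]
-37.9 turn deg [ 8.998e+01  1.000e-01 -3.000e-02]
holder tops z [0.07025789 0.07109925 0.07162366] (expect ~.072, -2mm cam bias)
[([0.486, 0.303, 0.002], 0.83), ([0.344, -0.111, 0.002], 0.8), ([0.57, -0.195, 0.047], 0.55), ([0.671, 0.081, 0.0], 0.43)]
```

View pics/w6.png

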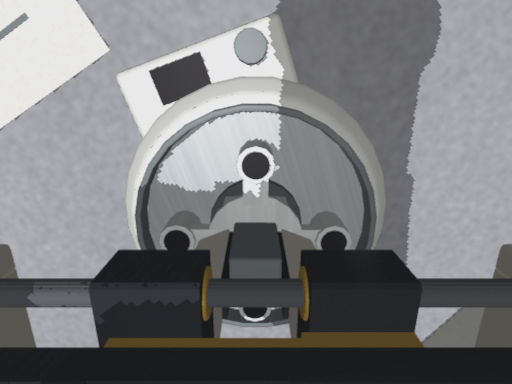

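The rotor sits in the bowl centred on the hub, with its holder at (256,165), and its holder tops measure at the height expected for home. Handing in.

```bash
python3 -c "
from cell import arm
print(arm.sign_off())"
```

```text
the job is handed in; nothing more can be done
None
```

I picked up the silver four-armed rotor, turned it about 19° to match the hub at 52°, and meshed it without contact force. I then pressed it to a hard stop and handed in at about 11.5 s, still gripping at 60 N and pressing down. No verdict was reported.

**Last checks:**
- **Height:** the stop was at TCP z = 0.2566 m, against 0.2568 m computed for home. The wrist camera put the holder tops at 0.070 m, which is right for home given its 2 mm low reading. The side camera put the rotor at (0.570, −0.195, 0.047).
- **Press force:** it was 28 N and rose steeply once seated, well past the 10.8 N the spring needs. I had no direct reading of the collar, so its position is inferred from the height and the force.
- **Alignment:** the tool was within 0.3 mm and 0.1° of the hub axis and bars.
- **Disagreement:** a side load of about 11 N remained at the end. At the first stop near home height the force was only 6.8 N, a little below what a fully pressed spring should give, so I pressed 2 mm further.
- **Other objects:** I kept clear of the vials, the three-armed rotor and the purple look-alike. The last side view still showed both rotors in place; I did not re-measure all three vials.

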